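# Hold the boot-care box lid at its balance point for refitting the stay

## Robot

A 6-joint arm with a two-finger parallel gripper is mounted at the origin on the work surface. World frame = base frame: x ahead of the robot, y to its left, z up, the work surface at z = 0. Lengths are in m, angles in rad, forces in N, time in s.
With the tool pointing down it reaches from about 0.425 to 0.95 m from the base axis. Payload 14.7 kg.
Tool frame: the origin (TCP) lies at the very end of the fingers, on their centre line; the grasp point (between the pads) lies 19 mm behind it; z points along the fingers, y is the direction in which the jaws open and shut (so a half turn about z gives the same grasp; the last joint's range is limited). The gripper opens to 85 mm and grips with 20 to 120 N. Pads are 22 mm wide; open, the fingers measure 114 mm over their backs; the gripper's body (76 mm by 85 mm) begins 54 mm behind the grasp point. The pads swing forward as they close: fully open they stand 13 mm farther back than shut.
Start: joints at [-1.242, 0.48, 1.596, -0, 1.065, -0.047], TCP at [0.239, -0.605, 0.205] pointing down, gripper open.
Joint ranges: [-2.75, 2.75], [-0.82, 2.05], [0.23, 2.67], [-1.56, 4.7], [0.09, 2.69], [-2.92, 2.92]. Speed limits (rad/s): [1.89, 1.89, 2.39, 3.01, 3.01, 3.01].

## Interface

Orientations are given as a unit quaternion [x, y, z, w].
In Python, from plant import get_state, camera, close_job gives the robot as it stands. The module is installed in compiled form; this text tells all that it offers.
- The arm moves only by the tool step_arm, never from a script. Its argument "motion" is a list of rows, each a list of 7 numbers: the turn, a rotation vector about the tool's x, y, z in rad, then the shift along the tool's x, y, z in cm, then the opening, from 0 (shut) to 1 (fully open). In form: [[rx, ry, rz, dx, dy, dz, grip], ...]. A call has 1 to 5 rows; each row is the pose to reach, as a shift and turn from the pose measured when the call began, along the tool's axes at that moment; what a row does not reach only later rows make up. A row lasts 1/8 s, in which the tool goes at most 62.5 mm and 10.7 degrees, less where a joint would pass 70% of its speed; a pose out of reach is approached as far as the arm can. A call with a gripper value outside its range is refused whole. The fingers move at their own pace and stop on an object; the grip force is fixed at half the most. Time passes only in rows, so rows that repeat a pose let the fingers close. It gives the time, the measured TCP pose, the force and the opening at its end, in the units of the state.
- get_state(): the state, without advancing time (a new reading comes with each control period).
- camera(name): name is "scene" or "top"; returns a dict with "image" (384x512x3 uint8, blue, green, red), "z_map" (384x512 float32, m along the optical axis (not along the pixel's ray), 0 where there is no reading), "fovy" (degrees; the focal length in pixels is half the picture's height over the tangent of half this angle, whatever the lens; pixels are square), "cx", "cy" (the principal point, pixels), "rvec" (rotation vector, rad) and "tvec" (3), from world to camera coordinates, as OpenCV has them. Camera axes: x right, y down, z forward; pixel columns grow to the right and rows downward; lengths in m; the calibration is good to about 2 mm. A picture is of the moment at which its call begins.
- close_job(): hands the job in, once; it reports no verdict.
The state is a dict: "clock": time; "joints": joint angles; "qvel": joint speeds; "tau": joint torques, N m; "eef_pos": TCP position; "ee_rot": TCP orientation; "wrist_force": force on the tool from outside, world axes, zero at the start; "wrist_torque": the same for the moment, N m; "finger_gap": finger opening in m.
Only numpy, scipy, OpenCV 4.12 (cv2) and the standard library are available. Lean on these libraries where they do the work, as an engineer would, in place of code of your own. Each camera call takes 0.05 s, during which the arm holds its last target.

## Task

I want to refit the stay of the boot-care box on the mudroom bench. First swing the lamp arm aside, to the lamp post's robot side, until no part of the shade or arm is above the closed lid; then lift the lid by its pull to its over-centre balance point, a little past upright (leaning back about 12 degrees), where it would fall neither shut nor open, without letting it fall over backwards. Finish while still gripping the pull and holding the lid motionless there, with the lamp still aside and the other things on the bench left where they are.

Things in the scene. Friction and masses are not known exactly. Their poses are not given: they have to be found in the camera images.
- carebox: Fixed white-painted pine box, 170 x 220 mm, side walls 90 mm high, back board 126 mm high. Origin at bench level; x axis level from the front (pull side, towards the robot) to the hinge side, y to its left, z up. Front face at x = -75 mm, back face at x = +95 mm. Its place and yaw vary.
- lid_hinge (a point): Middle of the lid's hinge axis, which runs level along the box's y axis; fixed in the box at x = +75 mm, y = 0, 114 mm above the bench. Axes as the box's.
- lid_pull (a point): Centre of the lid's pull: a wooden dowel, 24 mm diameter, 26 mm long along the box's y, flat ends, on a 16 mm wide stem, 36 mm in front of the lid's edge. Lid shut: 186 mm in front of the hinge axis and 18 mm below it, 96 mm above the bench, free space round it. Pinched on its flat ends (fingers closing along the box's y) it turns between the fingers as the lid swings.
- lid (a joint): Lid angle, rad: 0 shut, grows as the pull rises and goes over, stop at 2.5. Wooden board 145 x 220 x 12 mm, 0.34 to 0.61 kg, mid-plane 18 mm below the hinge axis when shut; hinge almost frictionless, no spring. At angle q the pull is at x = -186 cos q - 18 sin q, z = 186 sin q - 18 cos q (mm, from the hinge, box axes). Balances at 1.79 rad, 12 degrees past upright: below it falls shut, above it falls open.
- lamp: Fixed bench lamp to the left of the box: a steel foot disc 90 mm in diameter, 16 mm thick, and an 18 mm post, 205 mm high. Origin on the post's axis at bench level.
- lamp_pivot (a point): On the post's axis, 205 mm above the bench: the vertical axis on which the lamp arm swings. Its x and y axes are the lamp's.
- lamp_knob (a point): Grip point of the upright round knob on the lamp shade (20 mm diameter, 44 mm tall, its top 259 mm above the bench; this point is 243 mm above the bench, 28 mm above the shade's top), 190 mm from the post's axis. The shade is 72 mm wide, from 163 to 215 mm above the bench; the 12 mm thick arm is 205 mm above the bench.
- lamp_arm (a joint): Swing of the lamp arm, rad: 0 pointing along the lamp's -y (right, over the lid); grows clockwise seen from above; at 1.57 it points along the lamp's -x (to the robot), beside the box; stop at 2.1. Starts at 0.3 to 0.8, shade above the lid; clear of it once the knob is 146 mm left of the box's middle (about 1.4, always by 1.55). Light friction (under 1 N at the knob); stays where it is left.
- flashlight: Bystander: silver flashlight, 150 mm long, 38 mm thick, right of the box. Origin under its middle.
- bowl: Bystander: white ceramic bowl, 120 mm wide, 50 mm high, right of the box. Origin under its middle.
- tick_comb: Bystander: flat grey plastic tick comb, 90 x 35 x 5 mm, in front of the box to the left of the pull. Origin under its middle.
- carabiner: Bystander: green carabiner, 80 x 45 x 9 mm, in front of the box to the right of the pull. Origin under its middle.
- wax_tin: Bystander: round steel wax tin, 70 mm wide, 31 mm high, behind the box. Origin under its middle.
- shoe_brush: Bystander: wooden shoe brush, 150 x 50 x 45 mm, left of the lamp. Origin under its middle.

How it is judged:
On the way, in this order (a step that is already met when the one before it is completed fails the run):
1. the lamp arm is swung clear of the lid, the lid still shut (y of lamp_knob in the frame of carebox above 0.14 m and value of joint lid below 0.1 rad), for 0.2 s.
2. the lid is held still at its balance point by the fingers (value of joint lid between 1.686 and 1.886 rad and velocity of joint lid between -0.08 and 0.08 rad/s and contact force between the fingers and lid above 1 N and y of lamp_knob in the frame of carebox above 0.14 m), for 0.3 s.
At the end, for the whole second after the job is handed in: The fingers still hold the lid (contact force above 1 N) motionless (under 0.08 rad/s) within 0.1 rad of its balance angle 1.79 rad; the lamp knob is over 140 mm to the left of the box's middle plane (shade clear of the lid); each bystander is within 30 mm of its start (all of step 2 and distance of each of flashlight, bowl, tick_comb, carabiner, wax_tin, shoe_brush from where it was at the start of the episode below 0.03 m); the arm keeps its last pose, push and grip.
It fails at once if the lid is lifted while the lamp is still above it (value of joint lid above 0.15 rad and y of lamp_knob in the frame of carebox below 0.13 m).
It fails at once if the lid falls over backwards (value of joint lid above 2.186 rad).
It fails at once if a bystander is pushed away (distance of any of flashlight, bowl, tick_comb, carabiner, wax_tin, shoe_brush from where it was at the start of the episode above 0.03 m).
It also fails if it takes over 56 s, if anything falls off the work surface, if the arm or the gripper's body presses on something with over 40 N, if the wrist force passes 120 N, or if a joint passes its speed limit or range.

## Working session

There is one attempt and no reset: what is moved stays moved. The work goes in short steps, Python scripts to look and compute and a tool call to move; the robot and the scene stay as the last step left them, time stands still between calls to the robot, and variables do not carry over. Pictures are saved under pics/ and viewed, and the job is handed in when it is done.

Besides the shell and the picture viewer there is one more tool, called as name(argument=value, ...), one argument or row to a line, values as JSON. step_arm: Moves the arm, as the interface text tells. Its arguments: {"type":"object","properties":{"motion":{"type":"array"}},"required":["motion"]}

```bash
mkdir -p pics
cat > h.py <<'E'
import numpy as np, cv2
from plant import get_state, camera
from scipy.spatial.transform import Rotation as R
def cloud(c):
    h,w=c["z_map"].shape; f=h/2/np.tan(np.radians(c["fovy"])/2)
    u,v=np.meshgrid(np.arange(w),np.arange(h)); z=c["z_map"]
    P=np.stack([(u-c["cx"])/f*z,(v-c["cy"])/f*z,z],-1)
    Rm=cv2.Rodrigues(np.array(c["rvec"],float))[0]
    W=(P-np.array(c["tvec"]).ravel())@Rm
    W[z==0]=np.nan
    return W
E
python3 - <<'E'
from h import *
s=get_state(); print(s)
for n in("scene","top"):
    c=camera(n); cv2.imwrite(f"pics/{n}0.png",c["image"]); np.savez(f"{n}0.npz",W=cloud(c),im=c["image"]); print(n,c["fovy"],c["cx"],c["cy"],c["rvec"],c["tvec"])
E
```

```text
{'clock': 0.0, 'joints': array([-1.24157115e+00,  4.80845493e-01,  1.59690179e+00,  2.54513220e-05,
        1.06510300e+00, -4.66030271e-02]), 'qvel': array([ 3.43127397e-04, -1.32132175e-03,  8.48030493e-06, -1.24028200e-03,
        6.01033495e-04, -1.44761879e-03]), 'tau': array([-7.57915859e-05, -9.50653911e+01, -4.30186379e+01,  8.43962766e-05,
        1.28328684e-02, -5.04757554e-05]), 'eef_pos': array([ 0.2384531 , -0.60418088,  0.20435315]), 'ee_rot': array([ 9.82396998e-01,  1.86804025e-01, -7.75449106e-05, -6.24113938e-04]), 'wrist_force': array([-0.3442311 , -0.38343936,  0.16527753]), 'wrist_torque': array([-0.0286201 , -0.00932021, -0.02013395]), 'finger_gap': 0.08546079451421058}
scene 52.903994532834545 251.24682490081557 194.28287228018516 [ 2.40068634  1.15649315 -0.30052542] [-0.34559511 -0.33680138  1.43315235]
top 43.05816298346433 255.23450474153404 189.0084175603069 [ 2.13714256 -2.1764671   0.12895256] [0.01373742 0.61874215 1.2320963 ]
```

View pics/scene0.png

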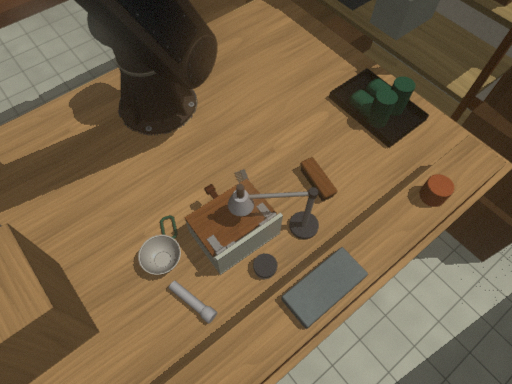

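View pics/top0.png

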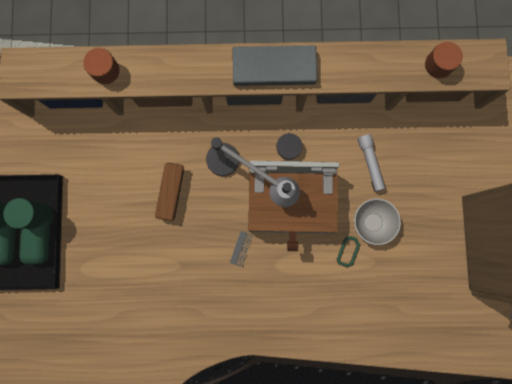

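Run:
```python
from h import *
d=np.load("top0.npz");W=d["W"];im=d["im"]
for n,(u,v) in dict(knob=(286,187),post=(217,144),pull=(292,246),stem=(292,237),lidfl=(252,229),lidfr=(335,229),bbl=(255,163),bbr=(335,165),foot=(225,162),shelf=(200,60),comb=(240,248),carab=(342,256),bowl=(378,222),tray=(30,200),brush=(170,190),tin=(290,147),floorbench=(200,330),bin=(490,240),shade=(280,203)).items():
    p=W[v-1:v+2,u-1:u+2].reshape(-1,3); print(n,np.round(np.nanmedian(p,0),4))
import cv2
crop=cv2.resize(im[120:280,190:410],None,fx=3.6,fy=3.6,interpolation=cv2.INTER_CUBIC); cv2.imwrite("pics/crop0.png",crop)
# high stuff
Z=W[...,2]; X=W[...,0];Y=W[...,1]
for zr,nm in(((.235,.275),"knobtop"),((.195,.235),"arm/post"),((.120,.132),"backboard")):
    m=(Z>zr[0])&(Z<zr[1])&(X>.3)&(X<.9)&(abs(Y)<.4)
    P=W[m]; vs,us=np.where(m); print(nm,m.sum(),P.min(0),P.max(0),P.mean(0),us.min(),us.max(),vs.min(),vs.max())
m=(Z>.122)&(Z<.131)&(X>.6)&(X<.9)&(abs(Y)<.4)
P=W[m][:,:2].astype(np.float32); print(cv2.minAreaRect(P))
```

```text
knob [ 0.5947 -0.0642  0.2583]
post [0.7018 0.0869 0.2161]
pull [ 0.4692 -0.0845  0.1061]
stem [ 0.4911 -0.0856  0.0993]
lidfl [0.5125 0.012  0.1001]
lidfr [ 0.5087 -0.1914  0.1003]
bbl [0.6723 0.0017 0.1241]
bbr [ 0.6641 -0.1933  0.1253]
foot [0.6966 0.0819 0.0159]
shelf [0.9232 0.1312 0.1598]
comb [0.4669 0.0456 0.0026]
carab [ 0.4411 -0.2234  0.0006]
bowl [ 0.5289 -0.3212  0.0033]
tray [0.6044 0.6037 0.0058]
brush [0.6196 0.2244 0.0428]
tin [ 0.7299 -0.0916  0.0314]
floorbench [2.574e-01 1.526e-01 1.000e-04]
bin [ 0.4747 -0.5513  0.1358]
shade [ 0.5675 -0.0541  0.1818]
knobtop 76 [ 0.58551235 -0.07513785  0.23553593] [ 0.60394437 -0.05788859  0.26317067] [ 0.59424375 -0.06620292  0.25602604] 283 291 183 192
arm/post 1266 [ 0.57024572 -0.09301708  0.19506118] [0.89996775 0.39350985 0.2349992 ] [0.72549233 0.12551869 0.21201637] 84 297 61 201
backboard 553 [ 0.64734458 -0.37193422  0.12000113] [0.84106796 0.37571824 0.13196234] [ 0.68378437 -0.08282943  0.1245167 ] 103 405 94 172
((0.7454392313957214, 0.0021839141845703125), (0.7470564842224121, 0.190325528383255), 89.62614440917969)
```

View pics/crop0.png

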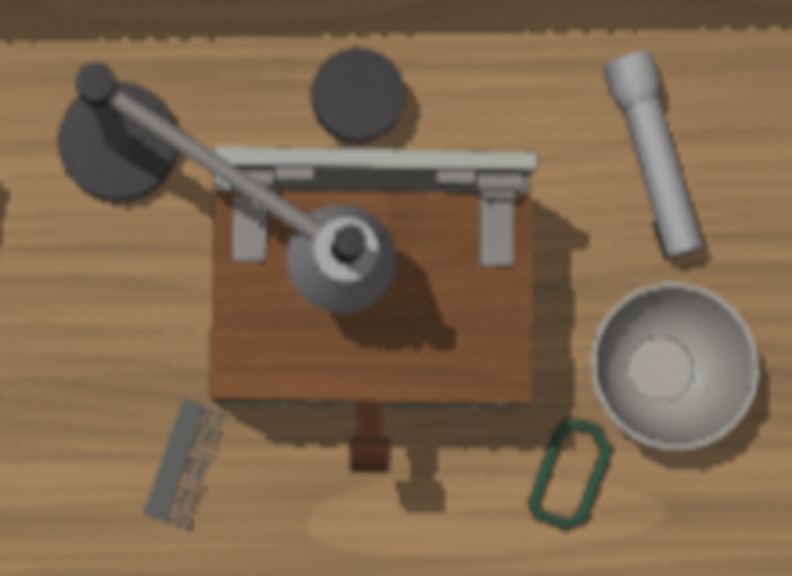

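Run:
```python
from h import *
W=np.load("top0.npz")["W"];X,Y,Z=W[...,0],W[...,1],W[...,2]
def rect(m,n):
    k=m.astype(np.uint8); q,l,st,ce=cv2.connectedComponentsWithStats(k,connectivity=8)
    i=1+np.argmax(st[1:,4]); P=W[l==i]; r=cv2.minAreaRect(P[:,:2].astype(np.float32)); print(n,st[i],r,np.round(cv2.boxPoints(r),4).tolist(),P[:,2].mean())
    return P
roi=(X>.4)&(X<.72)&(Y>-.25)&(Y<.06)
rect(roi&(Z>.118)&(Z<.132)&(X>.63),"bb")
P=rect(roi&(Z>.092)&(Z<.112)&(X>.44),"lid")
# front edge: per column in image min x for lid region
for u in range(252,338,6):
    c=[(W[v,u]) for v in range(170,260) if .092<Z[v,u]<.108]
    c=np.array(c); print(u,c[c[:,0].argmin()].round(4), end=" | ")
print()
m=roi&(Z>.085)&(X<.482)&(X>.44); P=W[m]; print("pull",m.sum(),P.min(0),P.max(0),P.mean(0))
m=(Z>.195)&(X>.66)&(X<.74)&(Y>.05)&(Y<.12);P=W[m];print("post",P[P[:,2]>.21].mean(0),P.max(0),P.min(0))
m=(X>.8)&(Z>.1)&(X<.95);P=W[m];print("shelf",P[:,0].min(),np.percentile(P[:,2],[5,50,95]))
d=np.load("scene0.npz")["W"];X,Y,Z=d[...,0],d[...,1],d[...,2]
m=(Z>.24)&(Z<.27)&(X>.5)&(X<.7)&(abs(Y+.07)<.05);print("knob scene",d[m].mean(0),d[m].min(0),d[m].max(0))
m=(Z>.195)&(X>.66)&(X<.74)&(Y>.06)&(Y<.12);print("post scene",d[m].mean(0),d[m].max(0),d[m].min(0))
m=(Z>.08)&(Z<.12)&(X>.44)&(X<.482)&(abs(Y+.085)<.04);print("pull scene",m.sum(),d[m].mean(0),d[m].max(0),d[m].min(0))
```

```text
bb [250 161  90  10 513] ((0.6635820269584656, -0.09473305195569992), (0.21795961260795593, 0.022293537855148315), 88.0457992553711) [[0.6486999988555908, -0.20329999923706055], [0.6710000038146973, -0.20399999618530273], [0.6783999800682068, 0.013799999840557575], [0.6561999917030334, 0.014600000344216824]] 0.12409480701345378
lid [ 249  172   89   80 4541] ((0.5543348789215088, -0.08963266015052795), (0.2191133201122284, 0.19498270750045776), 88.0688247680664) [[0.45320001244544983, -0.19580000638961792], [0.6481000185012817, -0.20239999890327454], [0.6554999947547913, 0.016599999740719795], [0.46059998869895935, 0.023099999874830246]] 0.1010663222723977
252 [0.5101 0.0121 0.0979] | 258 [ 0.5096 -0.0026  0.1026] | 264 [ 0.5071 -0.0173  0.0984] | 270 [ 0.5067 -0.032   0.102 ] | 276 [ 0.5064 -0.0466  0.1029] | 282 [ 0.5062 -0.0614  0.1011] | 288 [ 0.4573 -0.0747  0.1027] | 294 [ 0.457  -0.0897  0.0976] | 300 [ 0.5054 -0.1056  0.1   ] | 306 [ 0.5052 -0.1205  0.0981] | 312 [ 0.5049 -0.135   0.1005] | 318 [ 0.5021 -0.1494  0.1021] | 324 [ 0.5019 -0.1645  0.0993] | 330 [ 0.5017 -0.1795  0.0971] | 336 [ 0.5014 -0.1939  0.0997] | 
pull 117 [ 0.45686919 -0.0996704   0.08575828] [ 0.48146381 -0.07319928  0.10904255] [ 0.46864941 -0.08623649  0.10269134]
post [0.70086679 0.08399882 0.21481827] [0.71602496 0.10075911 0.22274   ] [0.67221802 0.05117261 0.19884257]
shelf 0.8322570933479657 [0.15414652 0.15944034 0.2156666 ]
knob scene [ 0.59798871 -0.07161857  0.2549232 ] [ 0.5866678  -0.07975026  0.24029735] [ 0.60579322 -0.06052139  0.26216261]
post scene [0.70382402 0.07967234 0.21230124] [0.71766936 0.09843846 0.21946722] [0.68401661 0.06021305 0.19696002]
pull scene 74 [ 0.47185647 -0.09198905  0.10367607] [ 0.48172098 -0.07757769  0.11114927] [ 0.45739781 -0.10345849  0.08862295]
```

```bash
cat >> h.py <<'E'
PIV=np.array([.702,.083]); YAW=-0.035; O=np.array([.580,-.0907]); BX=np.array([np.cos(YAW),np.sin(YAW)]); BY=np.array([-BX[1],BX[0]])
def down(yaw): return R.from_euler('z',yaw)*R.from_rotvec([np.pi,0,0])
def rows(wps,grip):
    s=get_state(); p=s["eef_pos"]; r=R.from_quat(s["ee_rot"]); out=[]
    for (x,y,z,yaw) in wps:
        d=r.inv().apply(np.array([x,y,z])-p)*100; rv=(r.inv()*down(yaw)).as_rotvec()
        print([round(float(a),3) for a in rv]+[round(float(a),2) for a in d]+[grip])
def stat():
    s=get_state(); r=R.from_quat(s["ee_rot"]); x=r.as_matrix()[:,0]
    print("t",s["clock"],s["eef_pos"].round(4),"yaw",np.arctan2(x[1],x[0]).round(3),"z",r.as_matrix()[:,2].round(3),"F",s["wrist_force"].round(1),"gap",round(s["finger_gap"],4),"q",s["joints"].round(2))
E
python3 - <<'E'
from h import *
rows([(.26,-.58,.26,.45),(.29,-.54,.32,.5),(.32,-.49,.34,.6),(.36,-.44,.34,.7),(.39,-.39,.34,.8)],.45)
E
```

```text
[-0.001, -0.0, -0.074, 2.9, -1.47, -5.56, 0.45]
[-0.001, -0.0, -0.124, 7.16, -4.1, -11.55, 0.45]
[-0.001, -0.0, -0.224, 11.78, -7.65, -13.55, 0.45]
[-0.001, -0.0, -0.324, 17.34, -10.83, -13.54, 0.45]
[-0.001, -0.0, -0.424, 21.96, -14.38, -13.54, 0.45]
```

step_arm(
  motion=[
    [0, 0, -0.07, 2.9, -1.5, -5.6, 0.45],
    [0, 0, -0.12, 7.2, -4.1, -11.5, 0.45],
    [0, 0, -0.22, 11.8, -7.6, -13.5, 0.45],
    [0, 0, -0.32, 17.3, -10.8, -13.5, 0.45],
    [0, 0, -0.42, 22, -14.4, -13.5, 0.45],
  ],
)

```text
clock: 0.72
eef_pos: [0.3859, -0.3969, 0.3399]
ee_rot: [0.921, 0.389, 0.0, -0.0]
wrist_force: [0.6, -0.5, -0.4]
finger_gap: 0.0385
```

Run:
```python
from h import *
stat()
rows([(.43,-.33,.335,.9),(.47,-.28,.335,.96),(.51,-.22,.33,.96),(.54,-.17,.32,.96),(.57,-.12,.31,.96)],.45)
```

```text
t 0.725 [ 0.3859 -0.3969  0.3399] yaw 0.799 z [ 0.  0. -1.] F [ 0.6 -0.5 -0.4] gap 0.0385 q [-0.85  0.23  1.64  0.    1.28 -0.08]
[0.0, -0.001, -0.101, 7.87, -1.51, 0.5, 0.45]
[0.0, -0.001, -0.161, 14.25, -2.13, 0.5, 0.45]
[0.0, -0.001, -0.161, 21.33, -3.45, 1.0, 0.45]
[0.0, -0.001, -0.161, 27.01, -4.79, 2.01, 0.45]
[0.0, -0.001, -0.161, 32.68, -6.13, 3.01, 0.45]
```

step_arm(
  motion=[
    [0, 0, -0.1, 6, -1.2, 0.5, 0.45],
    [0, 0, -0.16, 12, -2, 0.5, 0.45],
    [0, 0, -0.16, 18, -3, 1, 0.45],
    [0, 0, -0.16, 24, -4.2, 2, 0.45],
    [0, 0, -0.16, 30, -5.5, 3, 0.45],
  ],
)

```text
clock: 1.35
eef_pos: [0.5565, -0.1418, 0.3097]
ee_rot: [0.887, 0.461, 0.0, -0.0]
wrist_force: [0.2, -1.3, 0.3]
finger_gap: 0.0385
```

Run:
```python
from h import *
stat()
rows([(.585,-.09,.30,.96),(.595,-.068,.285,.96),(.595,-.068,.255,.96),(.595,-.068,.228,.96),(.595,-.068,.228,.96)],.45)
```

```text
t 1.35 [ 0.5565 -0.1418  0.3097] yaw 0.959 z [ 0.  0. -1.] F [ 0.2 -1.3  0.3] gap 0.0385 q [-0.3   0.28  1.64  0.    1.22  0.31]
[0.0, -0.0, -0.001, 5.87, -0.64, 0.97, 0.45]
[0.0, -0.0, -0.001, 8.25, -1.09, 2.47, 0.45]
[0.0, -0.0, -0.001, 8.25, -1.09, 5.47, 0.45]
[0.0, -0.0, -0.001, 8.25, -1.09, 8.17, 0.45]
[0.0, -0.0, -0.001, 8.25, -1.09, 8.17, 0.45]
```

step_arm(
  motion=[
    [0, 0, 0, 4.5, -0.6, 0.5, 0.45],
    [0, 0, 0, 8.25, -1.1, 1.5, 0.45],
    [0, 0, 0, 8.25, -1.1, 2.5, 0.45],
    [0, 0, 0, 8.25, -1.1, 2.5, 0.45],
  ],
)

```text
clock: 1.85
eef_pos: [0.5941, -0.068, 0.2837]
ee_rot: [0.887, 0.461, -0.001, -0.001]
wrist_force: [0.5, -0.7, 0.1]
finger_gap: 0.0384
```

Run:
```python
from h import *
stat(); c=camera("scene"); cv2.imwrite("pics/s1.png",cv2.resize(c["image"][130:260,170:370],None,fx=4,fy=4,interpolation=cv2.INTER_CUBIC))
rows([(.595,-.068,.228,.96)],.45)
```

```text
t 1.85 [ 0.5941 -0.068   0.2837] yaw 0.959 z [-0.002  0.    -1.   ] F [ 0.5 -0.7  0.1] gap 0.0384 q [-0.16  0.34  1.62  0.    1.18  0.45]
[-0.001, 0.0, -0.002, 0.08, 0.03, 5.64, 0.45]
```

View pics/s1.png

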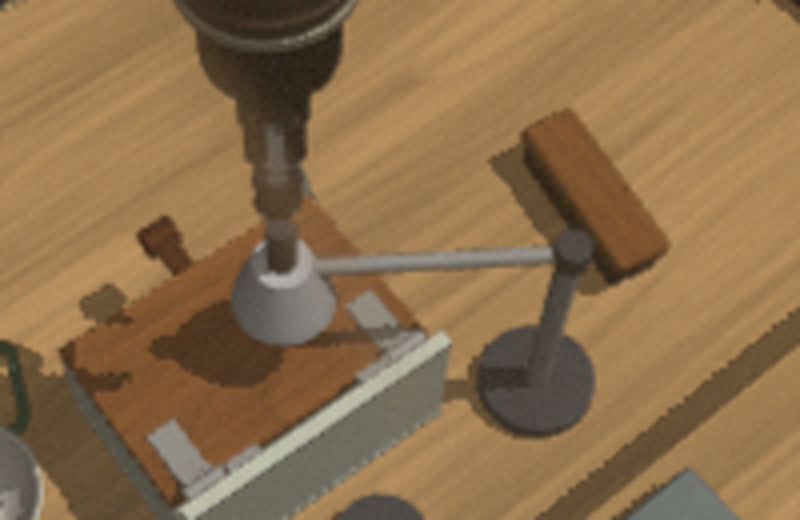

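The gripper stands centred above the knob (crop pixel ~283,240). Descending to cage it.

step_arm(
  motion=[
    [0, 0, 0, 0.1, 0, 2, 0.45],
    [0, 0, 0, 0.1, 0, 4, 0.45],
    [0, 0, 0, 0.1, 0, 5.6, 0.45],
    [0, 0, 0, 0.1, 0, 5.6, 0.45],
  ],
)

```text
clock: 2.4
eef_pos: [0.5942, -0.0682, 0.2276]
ee_rot: [0.888, 0.461, -0.001, -0.001]
wrist_force: [1.0, -0.4, 0.7]
finger_gap: 0.0384
```

```bash
cat >> h.py <<'E'
def arc(ths,z=.228,grip=.45):
    rows([(*(PIV+.187*np.array([-np.sin(t),-np.cos(t)])),z,.96-(t-.61)) for t in ths],grip)
E
python3 - <<'E'
from h import *
stat(); arc([.68,.76,.85,.95,1.05])
E
```

```text
t 2.4 [ 0.5942 -0.0682  0.2276] yaw 0.957 z [-0.002  0.    -1.   ] F [ 1.  -0.4  0.7] gap 0.0384 q [-0.17  0.39  1.69  0.    1.07  0.45]
[-0.002, 0.001, 0.067, -0.09, -1.13, -0.03, 0.45]
[-0.002, 0.001, 0.147, 0.07, -2.62, -0.03, 0.45]
[-0.002, 0.001, 0.237, 0.39, -4.27, -0.03, 0.45]
[-0.002, 0.001, 0.337, 0.92, -6.06, -0.02, 0.45]
[-0.002, 0.001, 0.437, 1.63, -7.79, -0.02, 0.45]
```

step_arm(
  motion=[
    [0, 0, 0.07, -0.1, -1.1, 0, 0.45],
    [0, 0, 0.15, 0.1, -2.6, 0, 0.45],
    [0, 0, 0.24, 0.4, -4.3, 0, 0.45],
    [0, 0, 0.34, 0.9, -6, 0, 0.45],
    [0, 0, 0.44, 1.6, -7.8, 0, 0.45],
  ],
)

```text
clock: 3.02
eef_pos: [0.5398, -0.0103, 0.2289]
ee_rot: [0.967, 0.254, -0.0, -0.0]
wrist_force: [-0.6, 0.6, -1.2]
finger_gap: 0.0381
```

Run:
```python
from h import *
stat(); arc([1.16,1.27,1.38,1.49,1.6])
```

```text
t 3.025 [ 0.5398 -0.0103  0.2289] yaw 0.514 z [-0.001  0.    -1.   ] F [-0.6  0.6 -1.2] gap 0.0381 q [-0.08  0.3   1.82  0.    1.02  0.98]
[-0.001, 0.001, 0.104, 0.11, -2.08, 0.09, 0.45]
[-0.001, 0.001, 0.214, 0.44, -4.11, 0.09, 0.45]
[-0.0, 0.001, 0.324, 0.98, -6.09, 0.09, 0.45]
[-0.0, 0.001, 0.434, 1.74, -8.0, 0.09, 0.45]
[-0.0, 0.001, 0.544, 2.7, -9.82, 0.09, 0.45]
```

step_arm(
  motion=[
    [0, 0, 0.1, 0.1, -2.1, 0, 0.45],
    [0, 0, 0.21, 0.4, -4.1, 0, 0.45],
    [0, 0, 0.32, 1, -6.1, 0, 0.45],
    [0, 0, 0.43, 1.7, -8, 0, 0.45],
    [0, 0, 0.54, 2.7, -9.8, 0, 0.45],
  ],
)

```text
clock: 3.65
eef_pos: [0.5154, 0.0887, 0.23]
ee_rot: [1.0, -0.015, 0.0, -0.0]
wrist_force: [-0.4, -0.4, -0.3]
finger_gap: 0.0384
```

Run:
```python
from h import *
stat(); arc([1.7,1.75,1.75])
```

```text
t 3.65 [0.5154 0.0887 0.23  ] yaw -0.03 z [ 0.  0. -1.] F [-0.4 -0.4 -0.3] gap 0.0384 q [0.11 0.28 1.86 0.   1.01 1.71]
[-0.0, -0.0, 0.1, 0.06, -1.84, 0.2, 0.45]
[-0.0, -0.0, 0.15, 0.17, -2.77, 0.2, 0.45]
[-0.0, -0.0, 0.15, 0.17, -2.77, 0.2, 0.45]
```

step_arm(
  motion=[
    [0, 0, 0.05, 0, -1, 0, 0.45],
    [0, 0, 0.1, 0.1, -1.9, 0, 0.45],
    [0, 0, 0.15, 0.2, -2.7, 0, 0.45],
    [0, 0, 0.15, 0.2, -2.7, 0, 0.45],
  ],
)

```text
clock: 4.15
eef_pos: [0.5188, 0.1158, 0.2309]
ee_rot: [0.996, -0.09, 0.001, -0.0]
wrist_force: [0.1, 0.1, 0.4]
finger_gap: 0.038
```

Run:
```python
from h import *
stat(); c=camera("scene"); cv2.imwrite("pics/s2.png",cv2.resize(c["image"][130:260,170:370],None,fx=4,fy=4,interpolation=cv2.INTER_CUBIC))
```

```text
t 4.15 [0.5188 0.1158 0.2309] yaw -0.18 z [ 0.002  0.    -1.   ] F [0.1 0.1 0.4] gap 0.038 q [0.16 0.29 1.84 0.   1.02 1.91]
```

View pics/s2.png

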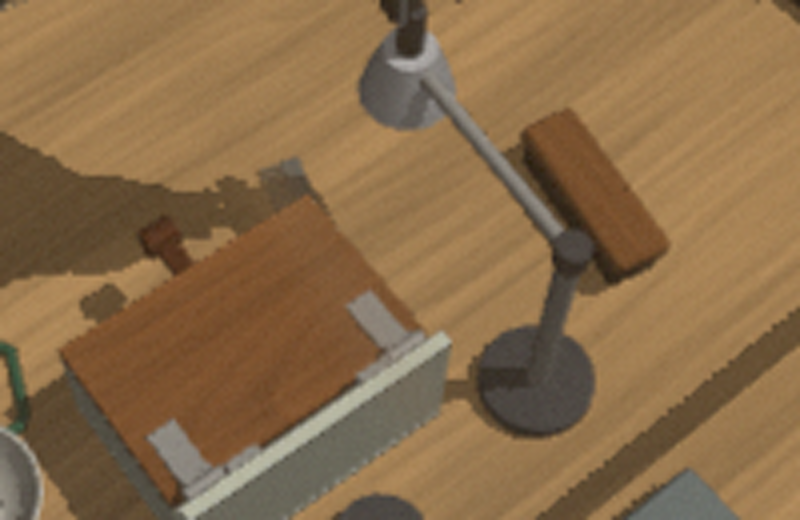

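The lamp is aside and the lid fully uncovered (shade at crop ~410,90; pull at ~165,240). Backing off the knob and rising.

step_arm(
  motion=[
    [0, 0, 0, 0, 0.6, 0, 0.45],
    [0, 0, 0, 0, 0.6, -3.5, 0.45],
    [0, 0, 0, 0, 0.6, -8, 0.45],
    [0, 0, 0, 0, 0.6, -8, 0.45],
  ],
)

```text
clock: 4.7
eef_pos: [0.5192, 0.1092, 0.314]
ee_rot: [0.996, -0.089, 0.004, -0.001]
wrist_force: [-0.0, 0.4, 0.1]
finger_gap: 0.0381
```

Run:
```python
from h import *
stat(); c=camera("scene"); W=cloud(c); X,Y,Z=W[...,0],W[...,1],W[...,2]
m=(Z>.235)&(Z<.265)&(X>.45)&(X<.56)&(Y>.04)&(Y<.2); print(m.sum(),np.median(W[m],0), "ybox",(np.median(W[m],0)[:2]-O)@BY)
rows([(.51,.06,.30,-.15),(.495,.01,.29,-.1),(.485,-.03,.28,-.06),(.475,-.07,.24,-.035),(.469,-.0868,.2,-.035)],1)
```

```text
t 4.7 [0.5192 0.1092 0.314 ] yaw -0.179 z [ 0.007  0.001 -1.   ] F [-0.   0.4  0.1] gap 0.0381 q [ 0.15  0.21  1.73 -0.    1.2   1.9 ]
66 [0.51947735 0.10256006 0.25495064] ybox 0.1910238357943292
[-0.001, -0.004, -0.029, 0.06, 4.98, 1.2, 1]
[-0.001, -0.004, -0.079, -0.53, 10.17, 2.19, 1]
[-0.001, -0.004, -0.119, -0.8, 14.28, 3.19, 1]
[-0.001, -0.004, -0.144, -1.09, 18.4, 7.18, 1]
[-0.001, -0.004, -0.144, -1.4, 20.17, 11.17, 1]
```

Knob at y_box ≈ 0.19 (needs > 0.14). On to the pull.

step_arm(
  motion=[
    [0, 0, -0.03, 0, 5, 0.5, 1],
    [0, 0, -0.08, -0.5, 10.2, 1.5, 1],
    [0, 0, -0.12, -0.8, 14.3, 3, 1],
    [0, 0, -0.14, -1.1, 18.4, 7, 1],
    [0, 0, -0.14, -1.4, 20.2, 11, 1],
  ],
)

```text
clock: 5.38
eef_pos: [0.4676, -0.0891, 0.2001]
ee_rot: [1.0, -0.02, 0.002, -0.0]
wrist_force: [0.4, -0.1, -0.5]
finger_gap: 0.0854
```

Run:
```python
from h import *
stat(); c=camera("scene"); cv2.imwrite("pics/s3.png",cv2.resize(c["image"][130:260,130:330],None,fx=4,fy=4,interpolation=cv2.INTER_CUBIC))
c=camera("top"); cv2.imwrite("pics/t3.png",cv2.resize(c["image"][120:280,190:410],None,fx=3.6,fy=3.6,interpolation=cv2.INTER_CUBIC))
rows([(.469,-.0868,.15,-.035),(.469,-.0868,.11,-.035),(.469,-.0868,.077,-.035)],1)
```

```text
t 5.375 [ 0.4676 -0.0891  0.2001] yaw -0.04 z [ 0.004  0.    -1.   ] F [ 0.4 -0.1 -0.5] gap 0.0854 q [-0.25  0.24  1.99  0.    0.91  1.36]
[-0.002, 0.003, -0.006, 0.4, -0.14, 4.77, 1]
[-0.002, 0.003, -0.006, 0.42, -0.13, 8.77, 1]
[-0.002, 0.003, -0.006, 0.43, -0.12, 12.07, 1]
```

View pics/s3.png

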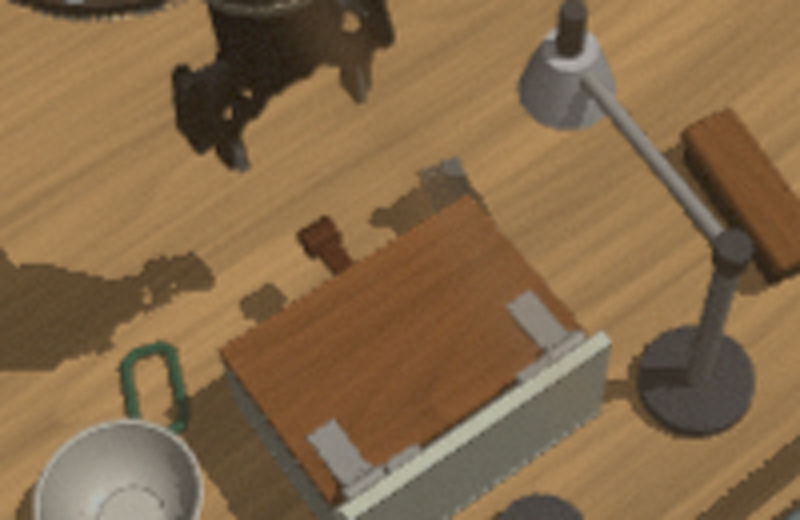

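View pics/t3.png

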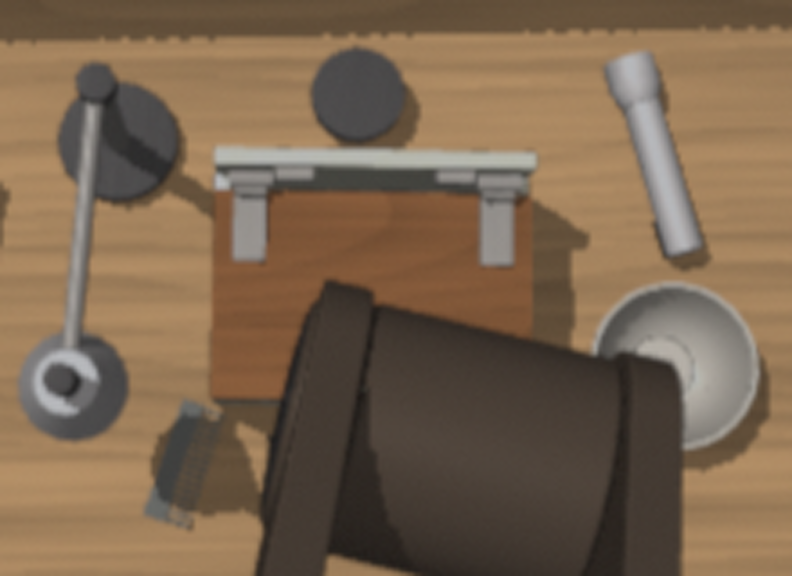

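step_arm(
  motion=[
    [0, 0, 0, 0.3, -0.1, 5, 1],
    [0, 0.003, 0, 0.4, -0.1, 9, 1],
    [0, 0.003, 0, 0.4, -0.1, 12, 1],
    [0, 0.003, 0, 0.4, -0.1, 12, 1],
  ],
)

```text
clock: 5.98
eef_pos: [0.4676, -0.0863, 0.0767]
ee_rot: [1.0, -0.02, -0.002, -0.001]
wrist_force: [-0.6, -0.8, -0.3]
finger_gap: 0.0855
```

Run:
```python
from h import *
stat(); c=camera("scene"); cv2.imwrite("pics/s4.png",cv2.resize(c["image"][150:250,150:300],None,fx=5,fy=5,interpolation=cv2.INTER_CUBIC))
```

```text
t 5.975 [ 0.4676 -0.0863  0.0767] yaw -0.04 z [-0.003  0.003 -1.   ] F [-0.6 -0.8 -0.3] gap 0.0855 q [-0.25  0.43  2.1   0.    0.61  1.36]
```

View pics/s4.png

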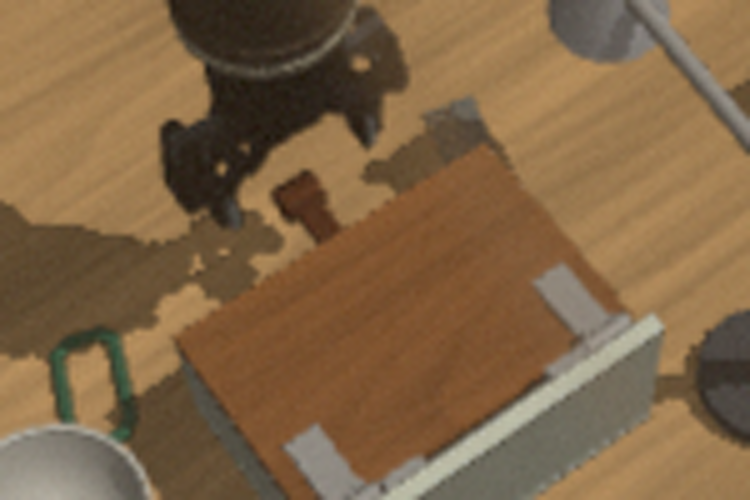

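Finger tips at crop (230,220) and (372,140); their midpoint lies on the pull (300,192). Closing.

step_arm(
  motion=[
    [0, 0, 0, 0.1, 0, 0, 0],
    [0, 0, 0, 0.1, 0, 0, 0],
    [0, 0, 0, 0.1, 0, 0, 0],
    [0, 0, 0, 0.1, 0, 0, 0],
    [0, 0, 0, 0.1, 0, 0, 0],
  ],
)

```text
clock: 6.65
eef_pos: [0.4701, -0.0877, 0.0788]
ee_rot: [1.0, -0.02, -0.0, -0.001]
wrist_force: [-5.1, -12.4, 15.1]
finger_gap: 0.0216
```

```bash
cat >> h.py <<'E'
def lift(qs,g0,grip=0,dlt=(0,0)):
    # g0: tcp at shut (x,y,z); moves by pull displacement
    f=lambda q:np.array([-.186*np.cos(q)-.018*np.sin(q),.186*np.sin(q)-.018*np.cos(q)])
    w=[]
    for q in qs:
        d=f(q)-f(0); xy=np.array(g0[:2])+d[0]*BX; w.append((*xy,g0[2]+d[1],YAW))
    rows(w,grip)
E
python3 - <<'E'
from h import *
stat(); s=get_state(); g=s["eef_pos"]; print(g.tolist())
lift([.08,.17,.27,.38,.49],g)
E
```

```text
t 6.65 [ 0.4701 -0.0877  0.0788] yaw -0.04 z [-0.     0.001 -1.   ] F [ -5.1 -12.4  15.1] gap 0.0216 q [-0.25  0.43  2.1   0.    0.61  1.36]
[0.470100038360126, -0.08765844988579574, 0.07883826181533479]
[-0.001, 0.0, -0.005, -0.08, -0.0, -1.49, 0]
[-0.001, 0.0, -0.005, -0.04, -0.0, -3.17, 0]
[-0.001, 0.0, -0.005, 0.19, -0.01, -5.03, 0]
[-0.001, 0.0, -0.005, 0.66, -0.01, -7.03, 0]
[-0.001, 0.0, -0.005, 1.34, -0.02, -8.97, 0]
```

Run:
```python
from h import *
stat(); c=camera("scene"); cv2.imwrite("pics/s5.png",cv2.resize(c["image"][150:250,150:300],None,fx=5,fy=5,interpolation=cv2.INTER_CUBIC))
```

```text
t 6.65 [ 0.4701 -0.0877  0.0788] yaw -0.04 z [-0.     0.001 -1.   ] F [ -5.1 -12.4  15.1] gap 0.0216 q [-0.25  0.43  2.1   0.    0.61  1.36]
```

View pics/s5.png

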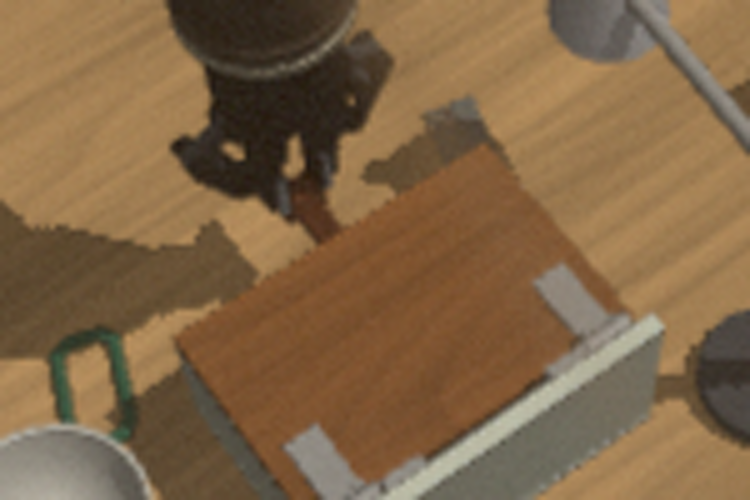

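The fingers hold the dowel ends (crop ~(283,200) and (328,170)). Lifting a little.

step_arm(
  motion=[
    [0, 0, 0, -0.1, 0, -0.7, 0],
    [0, 0, 0, -0.1, 0, -1.5, 0],
    [0, 0, 0, -0.1, 0, -2.3, 0],
    [0, 0, 0, 0, 0, -3.2, 0],
    [0, 0, 0, 0, 0, -3.2, 0],
  ],
)

```text
clock: 7.32
eef_pos: [0.4714, -0.088, 0.1118]
ee_rot: [1.0, -0.02, 0.001, -0.0]
wrist_force: [7.3, -1.6, -4.2]
finger_gap: 0.0209
```

Run:
```python
from h import *
stat(); c=camera("scene"); cv2.imwrite("pics/s6.png",cv2.resize(c["image"][150:250,150:300],None,fx=5,fy=5,interpolation=cv2.INTER_CUBIC))
g=(.4701,-.0877,.0788)
lift([.26,.36,.46,.56,.66],g)
```

```text
t 7.325 [ 0.4714 -0.088   0.1118] yaw -0.04 z [ 0.003  0.    -1.   ] F [ 7.3 -1.6 -4.2] gap 0.0209 q [-0.25  0.38  2.07  0.    0.69  1.36]
[-0.001, -0.002, -0.005, 0.04, -0.02, -1.57, 0]
[-0.001, -0.002, -0.005, 0.44, -0.03, -3.4, 0]
[-0.001, -0.002, -0.005, 1.02, -0.03, -5.17, 0]
[-0.001, -0.002, -0.005, 1.78, -0.03, -6.88, 0]
[-0.001, -0.002, -0.005, 2.7, -0.04, -8.5, 0]
```

View pics/s6.png

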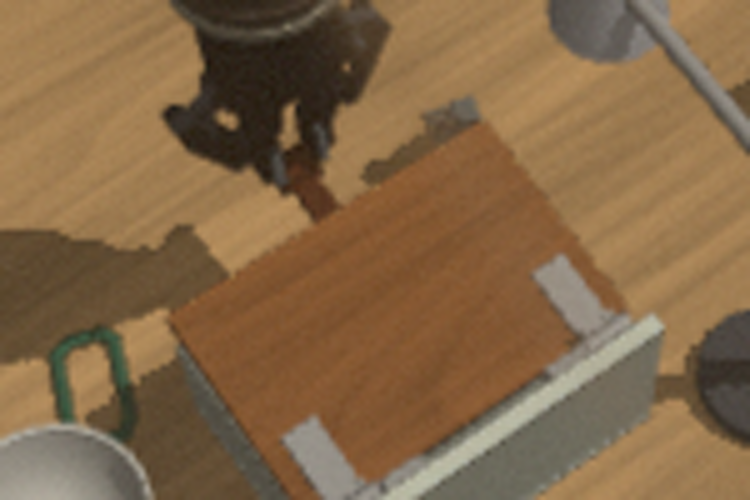

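The lid follows (front edge raised, pull still between the fingers). Continuing.

step_arm(
  motion=[
    [0, 0, 0, 0.2, 0, -1.6, 0],
    [0, 0, 0, 0.5, 0, -3.2, 0],
    [0, 0, 0, 1.0, 0, -4.9, 0],
    [0, 0, 0, 1.7, 0, -6.6, 0],
    [0, 0, 0, 2.5, 0, -8.1, 0],
  ],
)

```text
clock: 8.0
eef_pos: [0.4964, -0.0889, 0.1933]
ee_rot: [1.0, -0.02, 0.001, -0.0]
wrist_force: [0.5, 0.6, -0.2]
finger_gap: 0.0006
```

Run:
```python
from h import *
stat()
g=(.4701,-.0877,.0788)
lift([.72,.82,.92,1.02,1.12],g)
```

```text
t 8.0 [ 0.4964 -0.0889  0.1933] yaw -0.04 z [ 0.003  0.    -1.   ] F [ 0.5  0.6 -0.2] gap 0.0006 q [-0.24  0.29  1.94  0.    0.91  1.37]
[-0.001, -0.003, -0.005, 0.8, -0.03, -1.26, 0]
[-0.001, -0.003, -0.005, 1.96, -0.04, -2.71, 0]
[-0.001, -0.003, -0.005, 3.27, -0.05, -4.05, 0]
[-0.001, -0.003, -0.005, 4.71, -0.05, -5.24, 0]
[-0.001, -0.003, -0.005, 6.26, -0.06, -6.29, 0]
```

Run:
```python
from h import *
for n,sl in (("scene",(slice(150,250),slice(150,300))),("top",(slice(170,290),slice(230,390)))):
    c=camera(n); cv2.imwrite(f"pics/{n}7.png",cv2.resize(c["image"][sl],None,fx=5,fy=5,interpolation=cv2.INTER_CUBIC))
```

```text
(no output)
```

View pics/scene7.png

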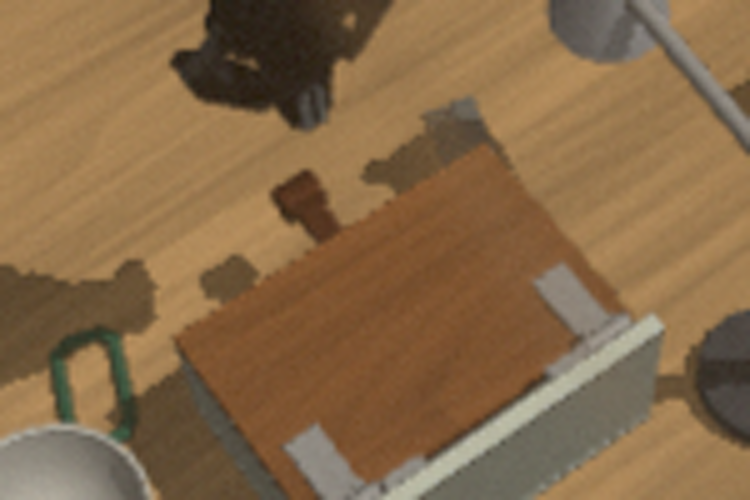

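View pics/top7.png

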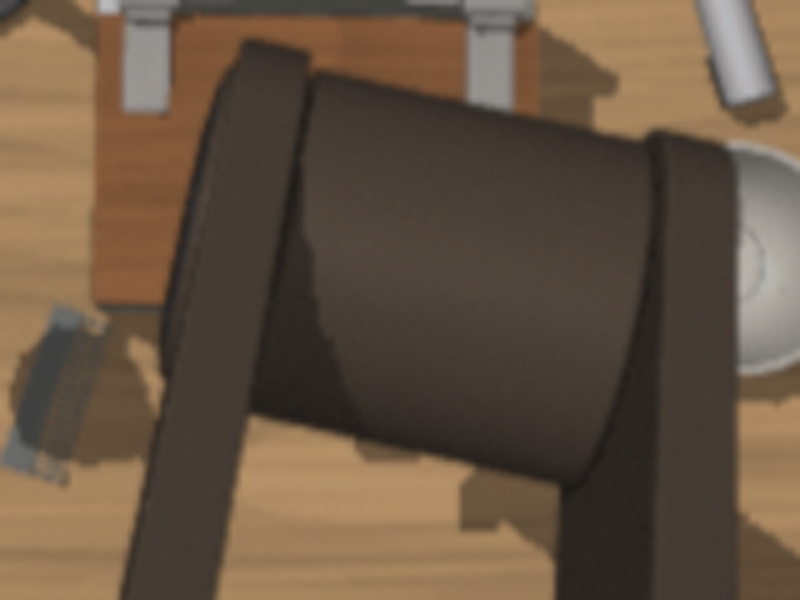

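Run:
```python
from h import *
c=camera("scene"); im=c["image"]; h,w=im.shape[:2]; f=h/2/np.tan(np.radians(c["fovy"])/2)
K=np.array([[f,0,c["cx"]],[0,f,c["cy"]],[0,0,1.]])
C=np.array([.469,-.0868,.096]); by=np.array([BY[0],BY[1],0]); bx=np.array([BX[0],BX[1],0]); ez=np.array([0,0,1.])
big=cv2.resize(im[170:220,190:250],None,fx=12,fy=12,interpolation=cv2.INTER_CUBIC)
for s,col in((-1,(0,255,0)),(1,(255,0,0))):
    P=np.array([C+s*.013*by+.012*(np.cos(a)*bx+np.sin(a)*ez) for a in np.linspace(0,2*np.pi,40)])
    p=cv2.projectPoints(P,np.array(c["rvec"],float),np.array(c["tvec"],float),K,None)[0].reshape(-1,2)
    q=((p-[190,170]+.5)*12).astype(np.int32); cv2.polylines(big,[q.reshape(-1,1,2)],True,col,1)
cv2.imwrite("pics/ov8.png",big)
W=cloud(c); hsv=cv2.cvtColor(im,cv2.COLOR_BGR2HSV)
sub=W[180:200,200:220]; m=(sub[...,2]>.06)&(sub[...,0]<.486); P=sub[m]; print(m.sum(),P.min(0),P.max(0)); b=(P[:,:2]-O)@np.array([BX,BY]).T; print(np.percentile(b,[2,10,50,90,98],axis=0),np.percentile(P[:,2],[2,10,50,90,98]))
```

```text
81 [ 0.45735017 -0.10434493  0.08785723] [ 0.48590872 -0.07767382  0.11030402]
[[-0.12134803 -0.01673385]
 [-0.11763958 -0.01569797]
 [-0.10613645 -0.00561681]
 [-0.09761907  0.00622935]
 [-0.09535553  0.00889195]] [0.0900027  0.09674063 0.10384509 0.10868043 0.10965303]
```

View pics/ov8.png

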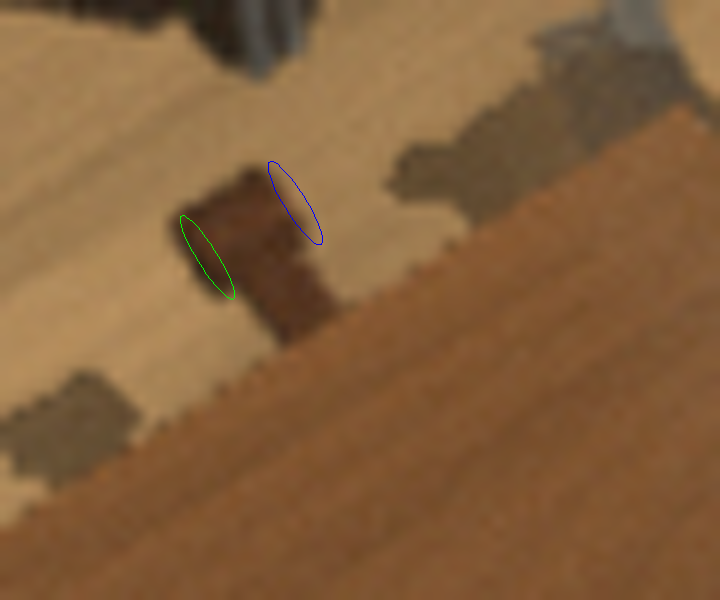

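Run:
```python
from h import *
s=get_state(); c=camera("scene"); im=c["image"]; h,w=im.shape[:2]; f=h/2/np.tan(np.radians(c["fovy"])/2)
K=np.array([[f,0,c["cx"]],[0,f,c["cy"]],[0,0,1.]]); p=s["eef_pos"]
Rt=R.from_quat(s["ee_rot"]).as_matrix()
P=np.array([p, p+.011*Rt[:,0],p-.011*Rt[:,0],p-.02*Rt[:,2],p+.01*Rt[:,1],p-.01*Rt[:,1]])
q=cv2.projectPoints(P,np.array(c["rvec"],float),np.array(c["tvec"],float),K,None)[0].reshape(-1,2); print(q)
big=cv2.resize(im[140:200,190:250],None,fx=10,fy=10,interpolation=cv2.INTER_CUBIC)
for i,t in enumerate(q): cv2.circle(big,tuple(((t-[190,140]+.5)*10).astype(int).tolist()),4,[(0,0,255),(0,255,0),(255,0,0),(0,255,255),(255,255,255),(255,0,255)][i],-1)
cv2.imwrite("pics/ov9.png",big)
W=cloud(c); print(W[168:178,206:216].reshape(-1,3)[W[168:178,206:216,2].ravel()>.15].round(3)[::6])
```

```text
[[212.40764862 177.98263327]
 [214.65245866 180.76833326]
 [210.18141905 175.21999074]
 [211.74429825 174.03253292]
 [209.32522946 179.84245728]
 [215.47306609 176.13306747]]
[[ 0.502 -0.106  0.266]
 [ 0.507 -0.091  0.258]
 [ 0.507 -0.103  0.263]
 [ 0.506 -0.085  0.246]
 [ 0.504 -0.096  0.249]
 [ 0.494 -0.103  0.24 ]
 [ 0.507 -0.093  0.245]
 [ 0.501 -0.101  0.241]
 [ 0.501 -0.105  0.24 ]
 [ 0.506 -0.09   0.231]
 [ 0.502 -0.097  0.228]
 [ 0.502 -0.101  0.227]]
```

View pics/ov9.png

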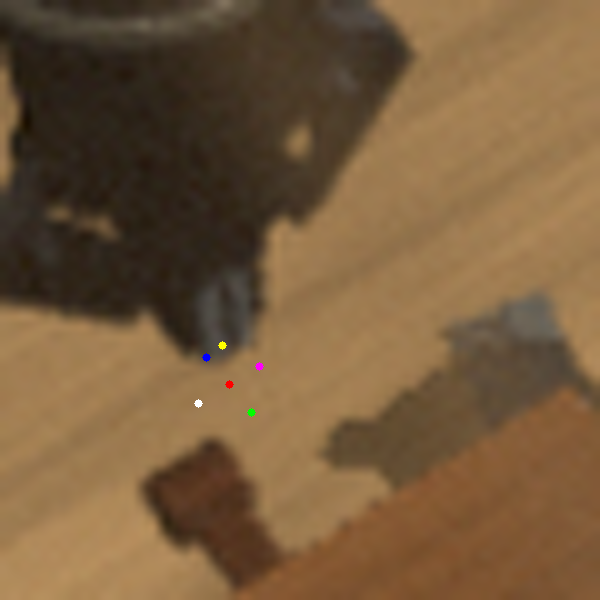

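Run:
```python
from h import *
c=camera("scene"); W=cloud(c); im=c["image"]
for v in range(168,180):
    print(v,[(u,W[v,u].round(3).tolist(),im[v,u].tolist()) for u in range(208,216,2)])
```

```text
168 [(208, [0.507, -0.102, 0.268], [25, 33, 44]), (210, [0.508, -0.098, 0.265], [36, 45, 54]), (212, [0.507, -0.091, 0.257], [43, 50, 59]), (214, [0.507, -0.085, 0.251], [60, 67, 73])]
169 [(208, [0.507, -0.103, 0.263], [25, 36, 45]), (210, [0.506, -0.097, 0.258], [53, 61, 66]), (212, [0.506, -0.091, 0.251], [40, 45, 60]), (214, [0.506, -0.085, 0.245], [65, 70, 74])]
170 [(208, [0.501, -0.101, 0.25], [33, 39, 47]), (210, [0.505, -0.097, 0.251], [69, 75, 80]), (212, [0.507, -0.092, 0.249], [45, 53, 60]), (214, [0.507, -0.086, 0.243], [68, 74, 78])]
171 [(208, [0.501, -0.101, 0.245], [21, 33, 43]), (210, [0.505, -0.097, 0.246], [64, 71, 76]), (212, [0.504, -0.091, 0.239], [37, 48, 55]), (214, [0.506, -0.086, 0.237], [67, 74, 83])]
172 [(208, [0.501, -0.101, 0.241], [22, 33, 46]), (210, [0.504, -0.097, 0.241], [57, 64, 70]), (212, [0.505, -0.092, 0.236], [47, 53, 61]), (214, [0.505, -0.086, 0.23], [76, 88, 94])]
173 [(208, [0.502, -0.102, 0.238], [28, 37, 47]), (210, [0.504, -0.098, 0.236], [54, 60, 68]), (212, [0.505, -0.093, 0.233], [42, 49, 58]), (214, [0.505, -0.086, 0.226], [70, 85
[... 455 characters left out ...]
, -0.001], [72, 106, 129]), (212, [0.381, -0.028, -0.002], [80, 121, 156]), (214, [0.385, -0.023, -0.002], [80, 123, 158])]
177 [(208, [0.378, -0.042, 0.002], [78, 116, 149]), (210, [0.38, -0.036, -0.002], [77, 119, 153]), (212, [0.385, -0.031, 0.001], [79, 123, 155]), (214, [0.388, -0.025, -0.002], [82, 123, 159])]
178 [(208, [0.38, -0.044, 0.0], [78, 121, 154]), (210, [0.385, -0.039, 0.002], [76, 118, 156]), (212, [0.388, -0.034, 0.0], [83, 125, 160]), (214, [0.393, -0.029, 0.002], [79, 124, 159])]
179 [(208, [0.382, -0.045, -0.003], [77, 123, 155]), (210, [0.387, -0.041, -0.001], [80, 121, 156]), (212, [0.393, -0.036, 0.002], [78, 121, 157]), (214, [0.394, -0.03, -0.002], [83, 127, 162])]
```

Reported TCP is 0.193 m high, yet the depth image shows the closed fingertips at about 0.222 m. So the first grasp sat too high and caught only the dowel's upper rim. I'll check this with the gripper open, then grasp lower.

step_arm(
  motion=[
    [0, 0, 0, -1, 0, 0, 1],
    [0, 0, 0, -2.6, -0.1, 0, 1],
    [0, 0, 0, -2.6, -0.1, 0, 1],
    [0, 0, 0, -2.6, -0.1, 0, 1],
  ],
)

```text
clock: 8.75
eef_pos: [0.4693, -0.0868, 0.1921]
ee_rot: [1.0, -0.02, 0.001, -0.0]
wrist_force: [-0.3, -0.1, -0.5]
finger_gap: 0.0722
```

Run:
```python
from h import *
stat(); c=camera("scene"); W=cloud(c); im=c["image"]; X,Y,Z=W[...,0],W[...,1],W[...,2]
m=(Z>.17)&(Z<.27)&(abs(X-.475)<.06)&(abs(Y+.09)<.09)
for side in(-1,1):
    mm=m&((Y+.09)*side>.025); P=W[mm]; P=P[P[:,2].argsort()]; print(side,P[:25:3].round(3).tolist())
```

```text
t 8.75 [ 0.4693 -0.0868  0.1921] yaw -0.04 z [ 0.002  0.001 -1.   ] F [-0.3 -0.1 -0.5] gap 0.0722 q [-0.25  0.25  2.    0.    0.89  1.36]
-1 [[0.478, -0.131, 0.233], [0.475, -0.132, 0.235], [0.474, -0.137, 0.238], [0.462, -0.138, 0.239], [0.472, -0.138, 0.241], [0.463, -0.138, 0.244], [0.476, -0.127, 0.245], [0.477, -0.131, 0.245], [0.477, -0.13, 0.249]]
1 [[0.469, -0.051, 0.223], [0.462, -0.052, 0.23], [0.481, -0.052, 0.233], [0.482, -0.049, 0.236], [0.468, -0.052, 0.237], [0.477, -0.042, 0.238], [0.473, -0.052, 0.242], [0.482, -0.052, 0.243], [0.475, -0.04, 0.244]]
```

Open tips also show ~26 mm above the reported TCP (allowing for the 13 mm swing). I'll grasp with reported z ≈ 0.052, so the pads centre on the dowel.

step_arm(
  motion=[
    [0, 0, 0, 0, 0.1, 4, 1],
    [0, 0, 0, 0, 0.1, 8, 1],
    [0, 0, 0, 0, 0.1, 11, 1],
    [0, 0, 0, 0, 0.1, 13.5, 1],
    [0, 0, 0, 0, 0.1, 13.9, 1],
  ],
)

```text
clock: 9.43
eef_pos: [0.469, -0.0875, 0.0518]
ee_rot: [1.0, -0.02, -0.0, -0.001]
wrist_force: [-0.2, -1.3, 0.2]
finger_gap: 0.0854
```

Run:
```python
from h import *
stat(); c=camera("scene"); cv2.imwrite("pics/s10.png",cv2.resize(c["image"][150:250,150:300],None,fx=5,fy=5,interpolation=cv2.INTER_CUBIC))
```

```text
t 9.425 [ 0.469  -0.0875  0.0518] yaw -0.04 z [-0.001  0.001 -1.   ] F [-0.2 -1.3  0.2] gap 0.0854 q [-0.25  0.48  2.12  0.    0.54  1.36]
```

View pics/s10.png

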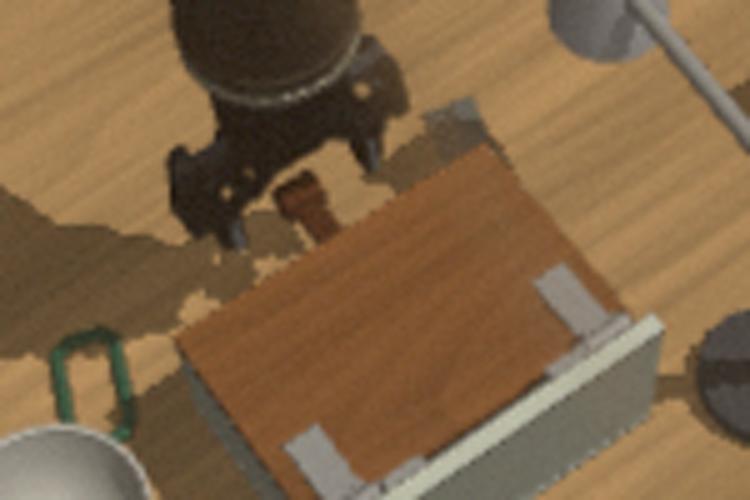

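Tips at crop (237,245) and (375,168) now reach below the dowel centre (300,195). Closing.

step_arm(
  motion=[
    [0, 0, 0, 0, 0, 0, 0],
    [0, 0, 0, 0, 0, 0, 0],
    [0, 0, 0, 0, 0, 0, 0],
    [0, 0, 0, 0, 0, 0, 0],
    [0, 0, 0, 0, 0, 0, 0],
  ],
)

```text
clock: 10.1
eef_pos: [0.4698, -0.0879, 0.053]
ee_rot: [1.0, -0.02, 0.001, -0.0]
wrist_force: [-1.9, -2.6, 11.6]
finger_gap: 0.0252
```

Run:
```python
from h import *
stat(); c=camera("scene"); cv2.imwrite("pics/s11.png",cv2.resize(c["image"][150:250,150:300],None,fx=5,fy=5,interpolation=cv2.INTER_CUBIC))
lift([.05,.1,.15,.2,.2],get_state()["eef_pos"])
```

```text
t 10.1 [ 0.4698 -0.0879  0.053 ] yaw -0.04 z [ 0.001  0.001 -1.   ] F [-1.9 -2.6 11.6] gap 0.0252 q [-0.25  0.48  2.12  0.    0.54  1.36]
[-0.001, -0.001, -0.005, -0.07, -0.0, -0.93, 0]
[-0.001, -0.001, -0.005, -0.08, -0.0, -1.87, 0]
[-0.001, -0.001, -0.005, -0.06, -0.0, -2.8, 0]
[-0.001, -0.001, -0.005, 0.02, -0.0, -3.73, 0]
[-0.001, -0.001, -0.005, 0.02, -0.0, -3.73, 0]
```

View pics/s11.png

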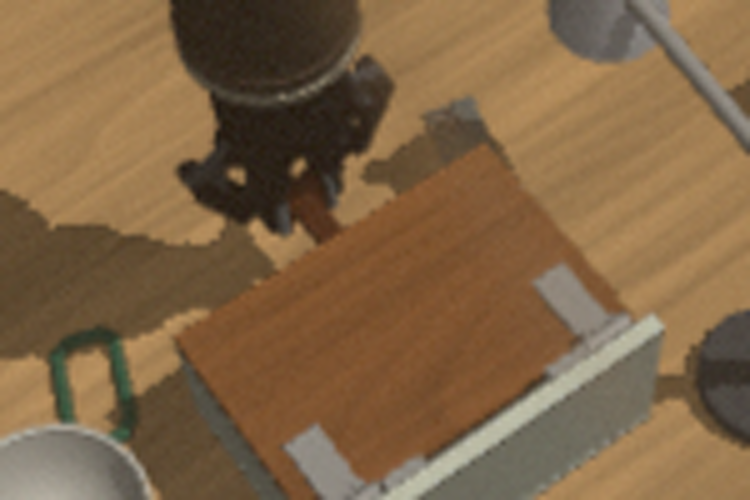

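Gap 25.2 mm now matches the 26 mm dowel. Lifting.

step_arm(
  motion=[
    [0, 0, 0, -0.1, 0, -0.9, 0],
    [0, 0, 0, -0.1, 0, -1.8, 0],
    [0, 0, 0, -0.1, 0, -2.7, 0],
    [0, 0, 0, 0, 0, -3.6, 0],
    [0, 0, 0, 0.1, 0, -4.5, 0],
  ],
)

```text
clock: 10.78
eef_pos: [0.4714, -0.088, 0.0989]
ee_rot: [1.0, -0.02, 0.001, -0.0]
wrist_force: [8.1, 0.9, -7.8]
finger_gap: 0.025
```

Run:
```python
from h import *
stat()
lift([.31,.39,.47,.55,.63],(.4698,-.0879,.053))
```

```text
t 10.775 [ 0.4714 -0.088   0.0989] yaw -0.04 z [ 0.002  0.    -1.   ] F [ 8.1  0.9 -7.8] gap 0.025 q [-0.25  0.4   2.08  0.    0.66  1.36]
[-0.001, -0.002, -0.005, 0.18, -0.0, -1.17, 0]
[-0.001, -0.002, -0.005, 0.56, -0.01, -2.62, 0]
[-0.001, -0.002, -0.005, 1.05, -0.01, -4.03, 0]
[-0.001, -0.002, -0.005, 1.66, -0.01, -5.4, 0]
[-0.001, -0.002, -0.005, 2.37, -0.02, -6.71, 0]
```

step_arm(
  motion=[
    [0, 0, 0, 0.2, 0, -1.2, 0],
    [0, 0, 0, 0.6, 0, -2.6, 0],
    [0, 0, 0, 1.1, 0, -4, 0],
    [0, 0, 0, 1.7, 0, -5.4, 0],
    [0, 0, 0, 2.4, 0, -6.7, 0],
  ],
)

```text
clock: 11.4
eef_pos: [0.4954, -0.0889, 0.1667]
ee_rot: [1.0, -0.02, 0.001, -0.0]
wrist_force: [9.6, 0.3, -11.6]
finger_gap: 0.025
```

Run:
```python
from h import *
stat(); c=camera("scene"); cv2.imwrite("pics/s12.png",cv2.resize(c["image"][130:250,150:300],None,fx=5,fy=5,interpolation=cv2.INTER_CUBIC))
lift([.71,.79,.87,.95,1.03],(.4698,-.0879,.053))
```

```text
t 11.4 [ 0.4954 -0.0889  0.1667] yaw -0.04 z [ 0.003  0.    -1.   ] F [  9.6   0.3 -11.6] gap 0.025 q [-0.24  0.32  1.97  0.    0.84  1.37]
[-0.0, -0.004, -0.005, 0.66, -0.01, -1.04, 0]
[-0.0, -0.004, -0.005, 1.57, -0.02, -2.22, 0]
[-0.0, -0.004, -0.005, 2.57, -0.02, -3.33, 0]
[-0.0, -0.004, -0.005, 3.67, -0.03, -4.35, 0]
[-0.0, -0.004, -0.005, 4.83, -0.04, -5.28, 0]
```

View pics/s12.png

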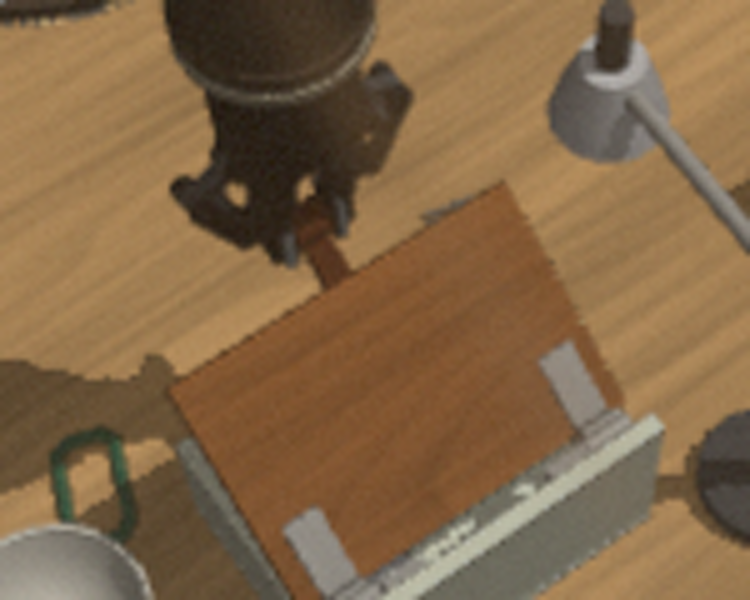

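The lid is rising with the pull firmly between the fingers at crop (315,225).

step_arm(
  motion=[
    [0, 0, 0, 0.7, 0, -1.1, 0],
    [0, 0, 0, 1.6, 0, -2.2, 0],
    [0, 0, 0, 2.6, 0, -3.3, 0],
    [0, 0, 0, 3.7, 0, -4.3, 0],
    [0, 0, 0, 4.8, 0, -5.3, 0],
  ],
)

```text
clock: 12.08
eef_pos: [0.545, -0.0907, 0.2217]
ee_rot: [1.0, -0.02, 0.002, -0.0]
wrist_force: [8.4, 1.3, -18.5]
finger_gap: 0.025
```

Run:
```python
from h import *
stat()
lift([1.11,1.19,1.27,1.34,1.41],(.4698,-.0879,.053))
```

```text
t 12.075 [ 0.545  -0.0907  0.2217] yaw -0.04 z [ 0.004  0.001 -1.   ] F [  8.4   1.3 -18.5] gap 0.025 q [-0.22  0.32  1.81  0.    1.01  1.39]
[-0.001, -0.004, -0.005, 1.19, -0.02, -0.79, 0]
[-0.001, -0.004, -0.005, 2.5, -0.03, -1.52, 0]
[-0.001, -0.004, -0.005, 3.85, -0.04, -2.15, 0]
[-0.001, -0.004, -0.005, 5.08, -0.04, -2.61, 0]
[-0.001, -0.004, -0.005, 6.33, -0.05, -2.98, 0]
```

step_arm(
  motion=[
    [0, 0, 0, 1.2, 0, -0.7, 0],
    [0, 0, 0, 2.5, 0, -1.4, 0],
    [0, 0, 0, 3.8, 0, -1.9, 0],
    [0, 0, 0, 5.1, 0, -2.4, 0],
    [0, 0, 0, 6.3, 0, -2.7, 0],
  ],
)

```text
clock: 12.7
eef_pos: [0.6086, -0.093, 0.2497]
ee_rot: [1.0, -0.02, 0.002, -0.001]
wrist_force: [-5.3, 2.8, 0.4]
finger_gap: 0.0251
```

Run:
```python
from h import *
stat(); c=camera("scene"); cv2.imwrite("pics/s13.png",cv2.resize(c["image"][110:250,150:300],None,fx=4,fy=4,interpolation=cv2.INTER_CUBIC))
lift([1.48,1.54,1.60,1.66,1.72,1.79],(.4698,-.0879,.053))
```

```text
t 12.7 [ 0.6086 -0.093   0.2497] yaw -0.04 z [ 0.004  0.001 -1.   ] F [-5.3  2.8  0.4] gap 0.0251 q [-0.2   0.39  1.63  0.    1.12  1.41]
[-0.001, -0.006, -0.005, 1.08, -0.04, -0.45, 0]
[-0.001, -0.006, -0.005, 2.19, -0.04, -0.62, 0]
[-0.001, -0.006, -0.005, 3.31, -0.05, -0.72, 0]
[-0.001, -0.006, -0.005, 4.43, -0.05, -0.76, 0]
[-0.001, -0.006, -0.005, 5.55, -0.06, -0.73, 0]
[-0.001, -0.006, -0.005, 6.85, -0.07, -0.6, 0]
```

View pics/s13.png

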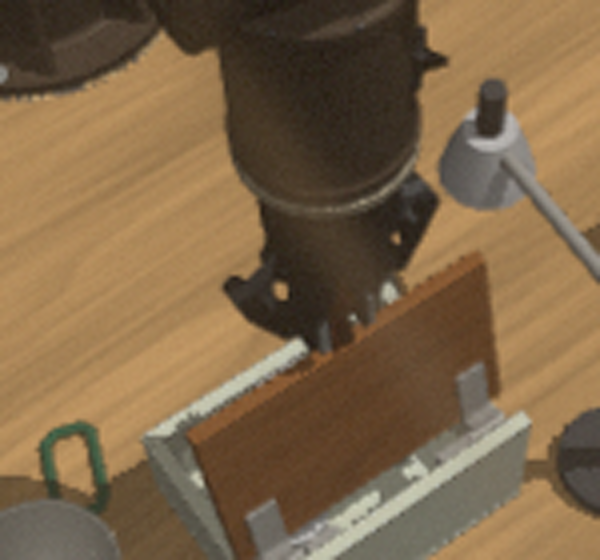

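Lid is nearly upright, still gripped (crop ~345,330). Going to about 1.7, more slowly.

step_arm(
  motion=[
    [0, 0, 0, 1.0, 0, -0.3, 0],
    [0, 0, 0, 2.1, 0, -0.5, 0],
    [0, 0, 0, 3.2, 0, -0.6, 0],
    [0, 0, 0, 4.3, 0, -0.7, 0],
    [0, 0, 0, 5.2, 0, -0.7, 0],
  ],
)

```text
clock: 13.38
eef_pos: [0.6625, -0.095, 0.257]
ee_rot: [1.0, -0.02, 0.002, -0.001]
wrist_force: [-2.6, 3.7, -11.5]
finger_gap: 0.0247
```

```bash
cat > ang.py <<'E'
from h import *
def ang(show=None):
    c=camera("scene"); W=cloud(c); im=c["image"]
    b=(W[...,:2]-O)@np.array([BX,BY]).T; bx,by,z=b[...,0],b[...,1],W[...,2]
    m=(z>.17)&(z<.30)&(bx>-.05)&(bx<.16)&(((by>.03)&(by<.095))|((by<-.05)&(by>-.105)))
    P=np.stack([bx[m],z[m]],-1); 
    for _ in range(4):
        a,k=np.polyfit(P[:,1],P[:,0],1); r=P[:,0]-a*P[:,1]-k; P=P[abs(r)<max(.005,2*r.std()*.8)]
    print("lean",np.degrees(np.arctan(a)),"q",np.pi/2+np.arctan(a),len(P),r.std(), "x at z=.25",a*.25+k)
    if show: cv2.imwrite(show,cv2.resize(im[100:250,130:320],None,fx=4,fy=4,interpolation=cv2.INTER_CUBIC))
E
python3 - <<'E'
from ang import *
stat(); ang("pics/s14.png"); s=get_state()["eef_pos"]
g=(.4698,-.0879,.053)
d=s[:2]-np.array(g[:2]); dx=d@BX; print("q by x:",[q for q in np.arange(1.4,2,.01) if abs((-.186*np.cos(q)-.018*np.sin(q)+.186)-dx)<.001])
lift([1.75,1.79],g)
E
```

```text
t 13.375 [ 0.6625 -0.095   0.257 ] yaw -0.04 z [ 0.005  0.001 -1.   ] F [ -2.6   3.7 -11.5] gap 0.0247 q [-0.19  0.46  1.49  0.    1.18  1.42]
lean 3.1334454097597653 q 1.6254852661267074 643 0.0014084484949706117 x at z=.25 0.0721589525802322
q by x: [np.float64(1.7100000000000002)]
[-0.001, -0.006, -0.005, 0.77, -0.04, -0.02, 0]
[-0.001, -0.006, -0.005, 1.51, -0.04, 0.06, 0]
```

View pics/s14.png

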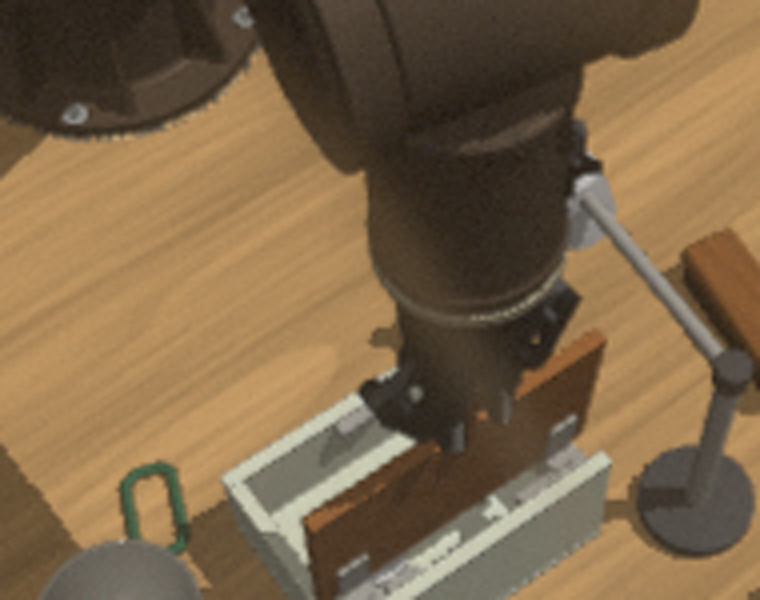

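Run:
```python
from ang import *
c=camera("scene"); W=cloud(c)
b=(W[...,:2]-O)@np.array([BX,BY]).T; bx,by,z=b[...,0],b[...,1],W[...,2]
# back board back face
m=(z>.02)&(z<.115)&(bx>.08)&(bx<.11)&(abs(by)<.1)
P=np.stack([bx[m],z[m]],-1); a,k=np.polyfit(P[:,1],P[:,0],1); print("back tilt",a,"x@.07",a*.07+k,m.sum())
for lo,hi in((-.108,-.08),(-.08,-.05),(.05,.08),(.08,.1)):
    m=(z>.16)&(z<.30)&(bx>-.0)&(bx<.12)&(by>lo)&(by<hi); P=np.stack([bx[m],z[m]],-1)
    for _ in range(3):
        a,k=np.polyfit(P[:,1],P[:,0],1); r=P[:,0]-a*P[:,1]-k; P=P[abs(r)<.006]
    print(lo,hi,len(P),"a",a,"x@.2,.25",a*.2+k,a*.25+k,P[:,1].min(),P[:,1].max())
# finger points
m=(z>.24)&(z<.34)&(bx>.0)&(bx<.13)&(abs(by)<.05)
for v,u in zip(*np.where(m)): 
    if v%3==0 and u%3==0: print((u,v),bx[v,u].round(3),by[v,u].round(3),z[v,u].round(3),c["image"][v,u].tolist())
```

```text
back tilt -0.0003502165865798984 x@.07 0.09448795456639598 720
-0.108 -0.08 197 a 0.03936675300589147 x@.2,.25 0.06964216755325943 0.071610505203554 0.160324160579253 0.26835855986959833
-0.08 -0.05 190 a 0.050528866681640305 x@.2,.25 0.06951899091250342 0.07204543424658544 0.16060203219941063 0.2674242016847549
0.05 0.08 174 a 0.05084039469529913 x@.2,.25 0.06985509453600107 0.07239711427076602 0.16071156512340587 0.267774365941097
0.08 0.1 110 a 0.046502867956938615 x@.2,.25 0.07003831655052856 0.0723634599483755 0.162834861089615 0.26677083382097855
(np.int64(261), np.int64(189)) 0.087 0.03 0.338 [39, 45, 52]
(np.int64(267), np.int64(189)) 0.094 0.042 0.335 [49, 74, 101]
(np.int64(261), np.int64(192)) 0.089 0.029 0.329 [37, 54, 64]
(np.int64(264), np.int64(192)) 0.095 0.033 0.333 [40, 64, 90]
(np.int64(252), np.int64(195)) 0.08 0.011 0.32 [49, 61, 75]
(np.int64(255), np.int64(195)) 0.091 0.01 0.338 [41, 54, 65]
(np.int64(258), np.int64(195)) 0.094 0.017 0.334 [44, 54, 63]
(np.int64(261), np.int64(195)) 0.067 0.048 0.262 [61, 99, 146]
(np.int64(249), np.int64(198)) 0.078 0.004 0.31
[... 1871 characters left out ...]
9, 48, 59]
(np.int64(249), np.int64(210)) 0.074 0.006 0.242 [43, 60, 81]
(np.int64(231), np.int64(213)) 0.064 -0.039 0.263 [38, 64, 96]
(np.int64(234), np.int64(213)) 0.07 -0.035 0.267 [42, 63, 89]
(np.int64(237), np.int64(213)) 0.073 -0.028 0.265 [41, 63, 88]
(np.int64(240), np.int64(213)) 0.074 -0.021 0.259 [36, 55, 74]
(np.int64(243), np.int64(213)) 0.074 -0.012 0.247 [49, 58, 68]
(np.int64(231), np.int64(216)) 0.071 -0.044 0.264 [42, 63, 90]
(np.int64(234), np.int64(216)) 0.074 -0.038 0.263 [40, 56, 78]
(np.int64(237), np.int64(216)) 0.074 -0.03 0.253 [37, 57, 77]
(np.int64(231), np.int64(219)) 0.075 -0.047 0.259 [36, 52, 71]
(np.int64(234), np.int64(219)) 0.073 -0.038 0.245 [32, 50, 68]
```

The camera puts the lid at q ≈ 1.63, but the tool path implies 1.71, so the dowel has slid about 9 mm to the robot side of the pads. I trust the camera. For the rest I'll turn the tool rigidly with the lid about the hinge, so no further slip is needed.

step_arm(
  motion=[
    [0, -0.02, 0, 0.3, 0, 0.05, 0],
    [0, -0.05, 0, 0.7, 0, 0.1, 0],
    [0, -0.07, 0, 1.0, 0, 0.15, 0],
    [0, -0.09, 0, 1.3, 0, 0.2, 0],
    [0, -0.09, 0, 1.3, 0, 0.2, 0],
  ],
)

```text
clock: 14.1
eef_pos: [0.6766, -0.0955, 0.2556]
ee_rot: [0.999, -0.02, -0.042, -0.001]
wrist_force: [-3.3, 5.0, 2.8]
finger_gap: 0.0249
```

Run:
```python
from ang import *
stat(); ang("pics/s15.png")
```

```text
t 14.1 [ 0.6766 -0.0955  0.2556] yaw -0.04 z [-0.083  0.005 -0.997] F [-3.3  5.   2.8] gap 0.0249 q [-0.18  0.54  1.37 -0.01  1.32  1.43]
lean 8.47279154234069 q 1.7186744360438702 428 0.001461019447714909 x at z=.25 0.08511105107227807
```

View pics/s15.png

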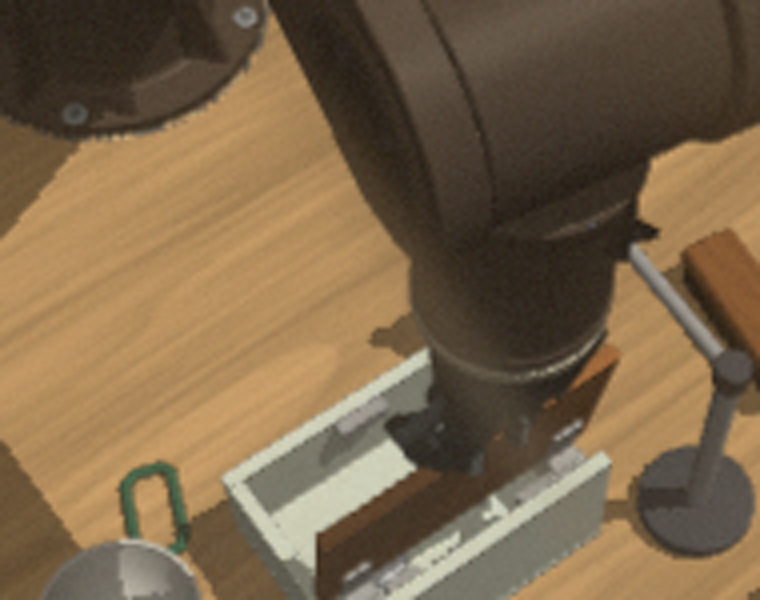

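Camera angle 1.72–1.735, with the lid moving as commanded. Adding about 0.065 rad the same way.

step_arm(
  motion=[
    [0, -0.02, 0, 0.3, 0, 0, 0],
    [0, -0.04, 0, 0.6, 0, 0, 0],
    [0, -0.06, 0, 0.9, 0, 0.05, 0],
    [0, -0.06, 0, 0.9, 0, 0.05, 0],
    [0, -0.06, 0, 0.9, 0, 0.05, 0],
  ],
)

```text
clock: 14.78
eef_pos: [0.6848, -0.0958, 0.2541]
ee_rot: [0.997, -0.02, -0.072, -0.002]
wrist_force: [-4.5, 4.5, -6.4]
finger_gap: 0.0248
```

Run:
```python
from ang import *
stat(); ang("pics/s16.png"); ang()
c=camera("top"); W=cloud(c); cv2.imwrite("pics/t16.png",c["image"])
```

```text
t 14.775 [ 0.6848 -0.0958  0.2541] yaw -0.04 z [-0.143  0.007 -0.99 ] F [-4.5  4.5 -6.4] gap 0.0248 q [-0.17  0.59  1.29 -0.02  1.41  1.44]
lean 10.767769417158705 q 1.7587293562198667 229 0.001934834503857842 x at z=.25 0.09213267532093125
lean 10.767675745634344 q 1.7587277213433512 228 0.0019447225915829782 x at z=.25 0.09208467137676055
```

View pics/s16.png

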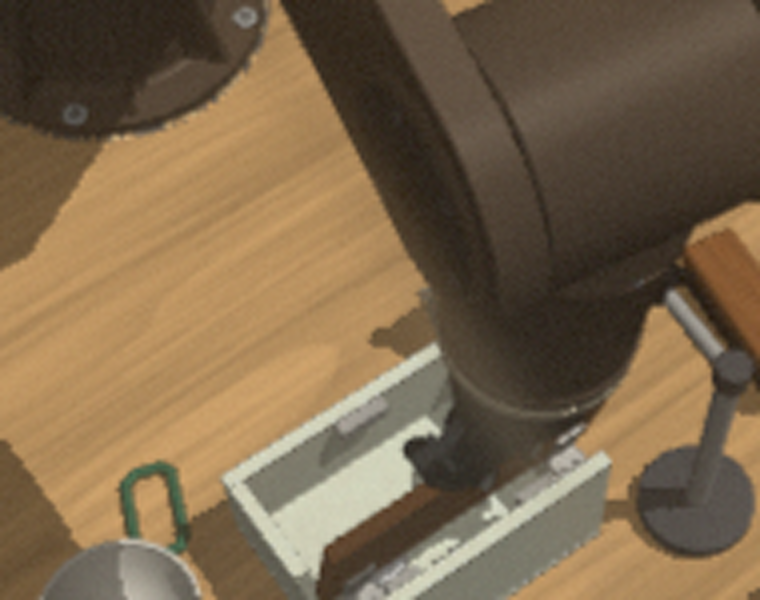

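View pics/t16.png

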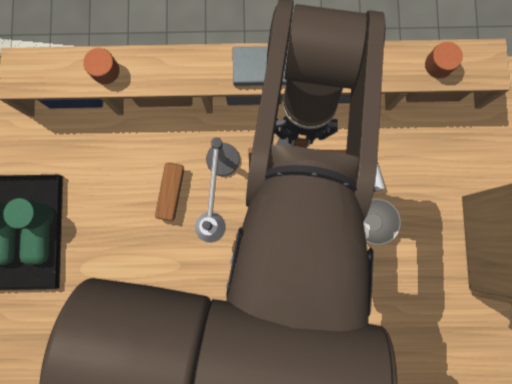

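Camera angle is 1.76 from the tilt and 1.79 from the plane position, and the lamp is still aside. I'll hold, then check stillness and the bystanders.

step_arm(
  motion=[
    [0, 0, 0, 0, 0, 0, 0],
    [0, 0, 0, 0, 0, 0, 0],
    [0, 0, 0, 0, 0, 0, 0],
    [0, 0, 0, 0, 0, 0, 0],
    [0, 0, 0, 0, 0, 0, 0],
  ],
)

```text
clock: 15.55
eef_pos: [0.6844, -0.0958, 0.2542]
ee_rot: [0.997, -0.02, -0.071, -0.002]
wrist_force: [-3.3, 3.8, -5.2]
finger_gap: 0.0246
```

Run:
```python
from ang import *
stat(); print(get_state()["qvel"].round(4)); ang(); ang()
c=camera("scene"); cv2.imwrite("pics/s17.png",c["image"]); W=cloud(c); d=np.load("scene0.npz")["W"]
for n,(u,v) in dict(bowl=(160,255),carab=(168,226),flash=(190,300),tin=(265,266),brush=(318,178),comb=(242,178)).items():
    a=c["image"][v-14:v+15,u-14:u+15].astype(int); b=np.load("scene0.npz")["im"][v-14:v+15,u-14:u+15].astype(int); print(n,abs(a-b).mean().round(1))
```

```text
t 15.55 [ 0.6844 -0.0958  0.2542] yaw -0.04 z [-0.142  0.007 -0.99 ] F [-3.3  3.8 -5.2] gap 0.0246 q [-0.17  0.59  1.29 -0.02  1.41  1.44]
[-0.0001 -0.0012  0.0003  0.0003  0.0005  0.0001]
lean 10.662623765956193 q 1.7568942184122294 233 0.0018733771461065221 x at z=.25 0.09182648768977549
lean 10.811629325075883 q 1.759494856022643 224 0.0018279954715829845 x at z=.25 0.09195605984328059
bowl 37.2
carab 21.7
flash 23.6
tin 17.2
brush 15.8
comb 43.8
```

View pics/s17.png

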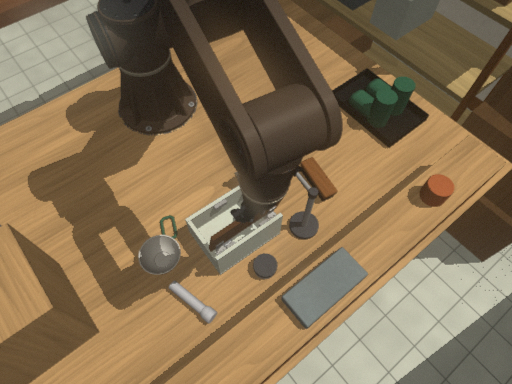

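Everything's still: the lid holds at about 1.76–1.79, inside 1.69–1.89. The visible bystanders sit at the same pixels as at the start, with only shadows differing. Handing in.

```bash
python3 -c "
from plant import close_job
print(close_job())"
```

```text
the job is handed in; nothing more can be done
None
```

The job is handed in. The lamp arm is aside, and the lid stands at its balance point with the gripper still on the pull. No verdict was reported.

**What I did:** I swung the lamp arm aside by its knob, loosely caged between the fingers. I then pinched the pull on its flat ends and lifted the lid to its balance point.

**Last checks:**
- **Lamp:** depth put the knob about 0.19 m left of the box's middle after the swing (limit 0.14 m). The last top picture shows it still aside.
- **Lid angle:** the camera gives 1.76 rad from the board's tilt and about 1.79 rad from its position. Two pairs of readings, about 0.8 s apart, agree within 0.003 rad.
- **Grip:** the finger gap is 24.6 mm on the 26 mm dowel, and the arm's joint speeds are near zero. I had no direct reading of the contact force on the lid.
- **Bystanders:** five of the six show at their starting places by eye in the last scene picture. An automatic comparison was spoiled by changed shadows. The tick comb was hidden behind the arm at the end; it was last seen in place before the second grasp.

**What went wrong or disagreed:**
- **First grasp:** it slipped off and the lid fell back shut. The fingertips showed about 26 mm higher in the depth images than the reported tool height. I regrasped lower and the grip held.
- **Tool path against camera:** late in the lift the tool path implied 1.71 rad while the camera showed 1.63. The dowel had slid about 9 mm in the pads. I trusted the camera and turned the tool together with the lid for the last part.

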